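# Find the pitch-comb leaf that fits the staining-rack spindle

### The arm

A 6-joint arm with a two-finger parallel gripper is mounted at the origin on the work surface. World frame = base frame: x ahead of the robot, y to its left, z up, the work surface at z = 0. Lengths are in m, angles in degrees, forces in N, time in s.
With the tool pointing down it reaches from about 0.4 to 0.825 m from the base axis. Payload 7 kg.
Tool frame: the origin (TCP) lies between the finger pads; the fingertips stand 19 mm ahead of it and the grasp point (between the pads) is the TCP; z points along the fingers, y is the line along which they close (so a half turn about z gives the same grasp; the last joint's range is limited). The gripper opens to 88 mm and grips with 3 to 60 N. Pads are 19 mm wide; open, the fingers measure 130 mm over their backs; the gripper's body (78 mm by 193 mm) begins 47 mm behind the grasp point.
Start: joints at [82.34, 20.546, 0.682, 0, -70.136, -16.507], TCP at [0.276, 0.616, 0.246] pointing down, gripper open.
Joint ranges: [-176.03, 176.03], [-82.01, 121.73], [-58.28, 71.71], [-173.87, 95.51], [-174.79, -0.11], [-173.66, 173.66]. Speed limits (degrees/s): [136.94, 136.94, 172.46, 180, 180, 180].

### API

Orientations are given as [roll, pitch, yaw] about the fixed x, y, z axes, in that order (R = Rz(yaw) Ry(pitch) Rx(roll)).
In Python, from plant import get_obs, snapshot, close_job, spot_in, spot_point gives the robot as it stands.
- The arm moves only by the tool play_rows, never from a script. Its argument "plan" is a list of rows, each a list of 6 numbers: the shift along the tool's x, y, z in cm, then the turn, a rotation vector about the tool's x, y, z in degrees. A call has 1 to 20 rows; each row shifts and turns the commanded pose from where the row before left it, along the tool's axes as they then stand; what a row does not reach is not made up. A row lasts 1/12 s, in which the tool goes at most 41.7 mm and 7.16 degrees, less where a joint would pass 70% of its speed; a pose out of reach is approached as far as the arm can. A call is refused whole if a number of a shift passes 4.17 or a number of a turn 7.16, either way. A call with a gripper value outside its range is refused whole. "grip" is the finger opening in cm, from 0 to 8.76, set as the call begins (left out, the last holds). The fingers move at their own pace and stop on an object; the grip force is fixed at half the most. Time passes only in rows, so rows that do not move let the fingers close. It gives the time, the measured TCP pose, the force, the opening and the grip force at its end, in the units of the state.
- get_obs(): the state, without advancing time (a new reading comes with each control period).
- snapshot(name): name is "scene" or "side" or "wrist"; returns a dict with "frame" (480x640x3 uint8, red, green, blue), "fx", "fy", "cx", "cy" (pixels), "position" and "attitude" of the camera in the world. Camera axes: x right, y down, z forward; pixel columns grow to the right and rows downward; lengths in m; the calibration is good to about 2 mm. A picture is of the moment at which its call begins. There is no depth.
- close_job(): hands the job in; it is judged then, once.
Trained networks look in the newest picture that a camera, given by its name, has taken for a name from the list of things; names that differ only in an ending like _2 or _b are one class to them, and where a whole thing is asked for, a point or a joint stands for the part that bears it (a point fixed in the world has none). Each returns a list of dicts, best first, with "score" (0 to 1); they miss things now and then, are a little off and sometimes report something else, mostly with a low value. They report only what shows in the picture. A call takes as long as a camera call. They do not tell look-alikes from the thing itself.
- spot_in(camera, thing): "position" ([x, y, z] in m, in world coordinates, good to about 4 mm: the middle of the surface that is visible of it).
- spot_point(camera, thing): "position" ([x, y, z] in m, in world coordinates, good to about 4 mm: a listed point, or the origin of a listed thing).
The state is a dict: "clock": time; "joint_pos": joint angles; "qvel": joint speeds; "tau": joint torques, N m; "tool_pos": TCP position; "orientation": TCP orientation; "force": force on the tool from outside, world axes, zero at the start; "moment": the same for the moment, N m; "opening": finger opening in m; "gripper_force": force on a finger pad.
Only numpy, scipy, OpenCV 4.12 (cv2) and the standard library are available. Lean on these libraries where they do the work, as an engineer would, in place of code of your own. Each camera call takes 0.05 s, during which the arm holds its last target. There are 200 camera calls.

### The job

Try the three pitch-comb leaves on the threaded spindle in the front stand (on the yellow pad), shifting each along the thread by feel, and leave the one that meshes seated fully home there, both its ends down in the stand's slots, and let go. The leaves that do not fit belong upright in the slots of their rack. Press only gently (never over 25 N), because the threads bruise, and leave the bottles, slide box and paper roll where they are.

Things in the scene. Friction and masses are not known exactly. Their poses are not given: they have to be found in the camera images.
- leaf_a: loose pitch-comb leaf, blue grip, 100 to 170 g, upright in a slot pair of the rack. Steel plate 140 mm long (own y), 8 thick (x), 18 high (z 0 to 18); over its middle the grip, 12 thick (x), 36 long (y), z 24 to 68: take it from above at z about 48. Comb of 7 round-tipped teeth below the plate, tips at z = -7 mm. Origin: middle of the plate's underside, z up; same either way round
- leaf_b: as leaf_a, but orange grip and 5 teeth. The grip of every leaf is sprung: pushed down on a plate that cannot sink, it gives from 2.4 N on, 1.2 N more per mm, up to 4 mm (7.2 N); then it is solid, and force shoots up. Lifted, the plate hangs at full length
- leaf_c: as leaf_a, but white grip and 5 teeth. The combs span the middle 60 mm; the plain ends of the plate (tabs) go into the slots of rack or stand. Tooth pitches of the leaves: 9, 11 and 13 mm
- rack: fixed leaf rack: black base 190 (x) x 130 x 10 mm, origin at the centre of its underside, z up. Three slot pairs at own x = -65, 0, 65 mm: two posts at y = -50 and 50 mm (10 mm long), slot 12 mm wide (x), mouth flared to 21, walls rising 20 mm over the slot floor. A leaf in a pair lies along the rack's y, near y = 0, its origin at rack z = 48 mm (slot floor)
- seat (a point): middle between the two slotted posts of the front stand (yellow pad) at slot-floor height, 56 mm above the table. Axes (the board's): x away from the robot, towards the spare stands, y along the front spindle, z up. A leaf fully home has its origin at this height, at x = 0, lying along y, tabs on both slot floors. Posts at y = -50 and 50 mm, slots as in the rack
- crest (a point): top of the front spindle's thread, 1 mm below seat, same axes. Aluminium spindle along y, 32 mm over the thread, threaded over 88 mm, grooves 6.5 mm deep. Its pitch is that of one of the leaves; which one varies. The fixed stand may sit up to 5 mm off along y, so where the grooves lie is unknown
- pad (a point): middle of the yellow pad, on the board under the front stand, axes as seat. Meshing: the fitting leaf drops home within 1 mm either side of the right place along y (once per pitch); its round tips slide in from about 2 mm. On the crests any leaf stands 6 mm too high; a wrong leaf stays there, or sinks less than 3 mm, wherever it is shifted
- board: fixed grey service board 310 (x) x 170 (y) x 8 mm, origin at the centre of its underside; front stand on the yellow pad at own x = -100 mm, two spare spindles in like stands at x = 20 and 110 mm (not used)
- violet_bottle: bystander: violet reagent bottle, 48 mm across, 100 mm high, loose; origin at the centre of its underside
- green_bottle: bystander: green reagent bottle, 52 mm across, 110 mm high, loose; origin at the centre of its underside
- slide_box: bystander: pink slide box 87 x 112 x 35 mm, loose; origin at the centre of its underside
- paper_roll: bystander: standing paper roll, 110 mm across, 100 mm high, loose; origin at the centre of its underside
There are look-alikes about, which are no part of the job. What is shaped like the leaf_a but red is not meant. What is shaped like the leaf_c but turquoise is not meant.

How it is judged (in metres and radians):
At the end, for the whole second after the job is handed in: One leaf fully home on the front spindle (height +2.5/-3 mm of the seat point, 6 mm across, 20 mm along, in line to 0.1 rad, upright to 0.12 rad); the other two hang in the rack's slots (height to 3 mm, within 16 mm along and 75 mm across of its middle, upright); all released, at rest ((((z of leaf_a in the frame of seat between -0.003 and 0.0025 m and x of leaf_a in the frame of seat between -0.006 and 0.006 m and y of leaf_a in the frame of seat between -0.02 and 0.02 m and angle between the y axis of leaf_a and the y axis of seat, either way round below 0.1 rad and angle between leaf_a's own z axis and vertical below 0.12 rad and linear speed of leaf_a below 0.01 m/s) and (z of leaf_b in the frame of rack between 0.045 and 0.051 m and x of leaf_b in the frame of rack between -0.075 and 0.075 m and y of leaf_b in the frame of rack between -0.016 and 0.016 m and angle between leaf_b's own z axis and vertical below 0.12 rad and linear speed of leaf_b below 0.01 m/s) and (z of leaf_c in the frame of rack between 0.045 and 0.051 m and x of leaf_c in the frame of rack between -0.075 and 0.075 m and y of leaf_c in the frame of rack between -0.016 and 0.016 m and angle between leaf_c's own z axis and vertical below 0.12 rad and linear speed of leaf_c below 0.01 m/s)) or ((z of leaf_b in the frame of seat between -0.003 and 0.0025 m and x of leaf_b in the frame of seat between -0.006 and 0.006 m and y of leaf_b in the frame of seat between -0.02 and 0.02 m and angle between the y axis of leaf_b and the y axis of seat, either way round below 0.1 rad and angle between leaf_b's own z axis and vertical below 0.12 rad and linear speed of leaf_b below 0.01 m/s) and (z of leaf_a in the frame of rack between 0.045 and 0.051 m and x of leaf_a in the frame of rack between -0.075 and 0.075 m and y of leaf_a in the frame of rack between -0.016 and 0.016 m and angle between leaf_a's own z axis and vertical below 0.12 rad and linear speed of leaf_a below 0.01 m/s) and (z of leaf_c in the frame of rack between 0.045 and 0.051 m and x of leaf_c in the frame of rack between -0.075 and 0.075 m and y of leaf_c in the frame of rack between -0.016 and 0.016 m and angle between leaf_c's own z axis and vertical below 0.12 rad and linear speed of leaf_c below 0.01 m/s)) or ((z of leaf_c in the frame of seat between -0.003 and 0.0025 m and x of leaf_c in the frame of seat between -0.006 and 0.006 m and y of leaf_c in the frame of seat between -0.02 and 0.02 m and angle between the y axis of leaf_c and the y axis of seat, either way round below 0.1 rad and angle between leaf_c's own z axis and vertical below 0.12 rad and linear speed of leaf_c below 0.01 m/s) and (z of leaf_a in the frame of rack between 0.045 and 0.051 m and x of leaf_a in the frame of rack between -0.075 and 0.075 m and y of leaf_a in the frame of rack between -0.016 and 0.016 m and angle between leaf_a's own z axis and vertical below 0.12 rad and linear speed of leaf_a below 0.01 m/s) and (z of leaf_b in the frame of rack between 0.045 and 0.051 m and x of leaf_b in the frame of rack between -0.075 and 0.075 m and y of leaf_b in the frame of rack between -0.016 and 0.016 m and angle between leaf_b's own z axis and vertical below 0.12 rad and linear speed of leaf_b below 0.01 m/s)))); the robot touches nothing.
It fails at once if a leaf is pressed on a spindle or its stand with more than 25 N (contact force between any of leaf_a, leaf_b, leaf_c and stand_a above 25 N or contact force between any of leaf_a, leaf_b, leaf_c and stand_b above 25 N or contact force between any of leaf_a, leaf_b, leaf_c and stand_c above 25 N).
It fails at once if a bottle, the slide box or the paper roll is shifted by more than 20 mm (distance of any of violet_bottle, green_bottle, slide_box, paper_roll from where it was at the start of the episode above 0.02 m).
It also fails if it takes over 72 s, if anything falls off the work surface, if the arm or the gripper's body presses on something with over 40 N, if the wrist force passes 120 N, or if a joint passes its speed limit or range.

## Working session

There is one attempt and no reset: what is moved stays moved. The work goes in short steps, Python scripts to look and compute and a tool call to move; the robot and the scene stay as the last step left them, time stands still between calls to the robot, and variables do not carry over. Pictures are saved under pics/ and viewed, at most 10 in all, crops included, and the job is handed in when it is done.

Besides the shell and the picture viewer there is one more tool, called as name(argument=value, ...), one argument or row to a line, values as JSON. play_rows: Moves the arm, as the interface text tells. Its arguments: {"type":"object","properties":{"plan":{"type":"array","items":{"type":"array","items":{"type":"number"}}},"grip":{"type":"number"}},"required":["plan"]}

```bash
mkdir -p pics; ls; cat > h.py <<'E'
import numpy as np, cv2
from plant import *
def save(cam,name):
    s=snapshot(cam); cv2.imwrite('pics/'+name,cv2.cvtColor(s['frame'],cv2.COLOR_RGB2BGR)); return s
E
python3 - <<'E'
from h import *
o=get_obs(); print({k:np.round(v,3).tolist() for k,v in o.items()})
a=save('scene','s1.png'); b=save('side','d1.png')
for s in (a,b): print({k:np.round(v,3).tolist() for k,v in s.items() if k!='frame'})
for c in('scene','side'):
  for t in ('leaf_a','rack','seat','crest','pad','board','violet_bottle','green_bottle','slide_box','paper_roll'):
    print(c,t,[(np.round(d['position'],3).tolist(),round(d['score'],2)) for d in spot_point(c,t)][:6])
E
```

```text
pics
{'clock': 0.0, 'joint_pos': [82.339, 20.59, 0.633, -0.02, -70.137, -16.509], 'qvel': [0.049, 0.112, -0.031, -0.081, -0.009, 0.04], 'tau': [0.002, -58.271, 29.306, 6.997, 0.007, -0.0], 'tool_pos': [0.276, 0.615, 0.245], 'orientation': [179.905, -0.008, -24.176], 'force': [0.167, 0.23, -0.369], 'moment': [0.025, 0.001, -0.025], 'gripper_force': 0.0, 'opening': 0.088}
{'fx': 531.295, 'fy': 531.295, 'cx': 324.055, 'cy': 239.324, 'position': [1.19, 0.339, 1.114], 'attitude': [-143.705, 0.147, 117.003]}
{'fx': 433.444, 'fy': 433.444, 'cx': 314.411, 'cy': 234.107, 'position': [0.346, -1.034, 0.729], 'attitude': [-123.295, 0.176, -8.347]}
scene leaf_a [([0.228, 0.401, 0.008], 0.95), ([0.57, 0.189, 0.051], 0.89), ([0.293, 0.226, 0.011], 0.86), ([0.503, 0.203, 0.052], 0.83), ([0.44, 0.216, 0.05], 0.63), ([0.705, 0.227, 0.006], 0.55)]
scene rack [([0.507, 0.204, 0.004], 0.7)]
scene seat []
scene crest [([0.558, -0.154, 0.053], 0.67)]
scene pad [([0.557, -0.151, 0.007], 0.79), ([0.57, 0.19, 0.053], 0.27)]
scene board [([0.658, -0.136, -0.002], 0.61), ([0.385, 0.002, 0.002], 0.42)]
scene vio
[... 223 characters left out ...]
9)]
side leaf_a [([0.292, 0.223, 0.01], 0.84), ([0.226, 0.401, 0.012], 0.64), ([0.441, 0.212, 0.049], 0.61), ([0.569, 0.191, 0.046], 0.59), ([0.71, 0.229, 0.006], 0.53), ([0.507, 0.196, 0.047], 0.49)]
side rack [([0.506, 0.198, 0.047], 0.6), ([0.502, 0.206, 0.0], 0.56)]
side seat [([0.56, -0.155, 0.056], 0.98), ([0.501, 0.205, -0.004], 0.46)]
side crest [([0.559, -0.152, 0.054], 0.81), ([0.66, -0.137, 0.0], 0.37)]
side pad [([0.559, -0.153, 0.007], 0.8)]
side board [([0.659, -0.136, -0.001], 0.66)]
side violet_bottle [([0.378, -0.006, 0.003], 0.86)]
side green_bottle [([0.743, 0.06, 0.002], 0.61)]
side slide_box [([0.401, 0.46, -0.001], 0.96)]
side paper_roll [([0.38, -0.449, -0.002], 0.63)]
```

View pics/s1.png

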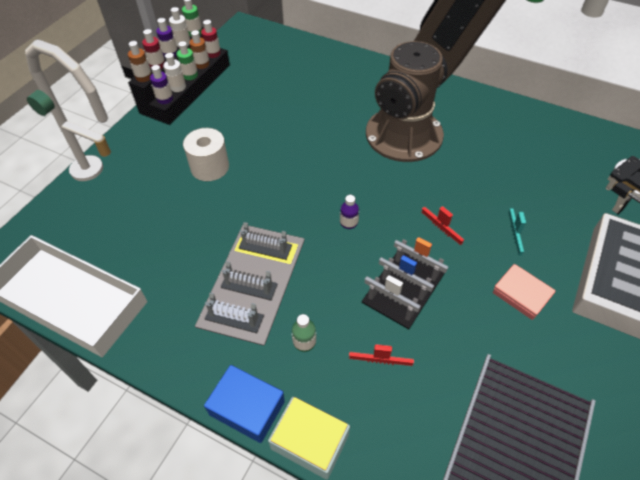

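View pics/d1.png

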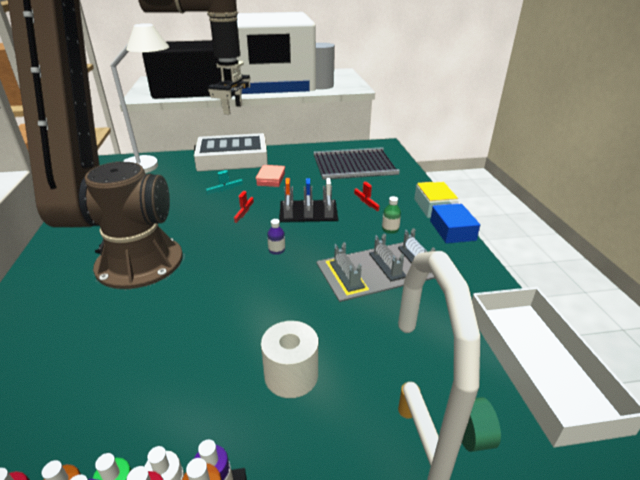

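Scene picture: the rack is at about (405,280), with the orange (423,247), blue (408,264) and white (394,286) grips upright in it. Possible mix-ups are the red leaf-shapes at (442,222) and (382,353) and the turquoise one at (518,228). All three lie flat on the table, so I exclude them. The front stand on the yellow pad is at (265,243). I'll check both with a close crop.

```bash
python3 - <<'E'
import cv2,numpy as np
a=cv2.imread('pics/s1.png')
c1=cv2.resize(a[222:272,230:310],(800,500),interpolation=cv2.INTER_CUBIC)[:, :480]
c2=cv2.resize(a[230:325,360:450],None,fx=3.5,fy=3.5,interpolation=cv2.INTER_CUBIC)
o=np.zeros((500,800,3),np.uint8); o[:,:480]=c1; o[:c2.shape[0],482:482+c2.shape[1]]=c2[:, :318]
cv2.imwrite('pics/c1.png',o)
E
```

```text
(no output)
```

View pics/c1.png

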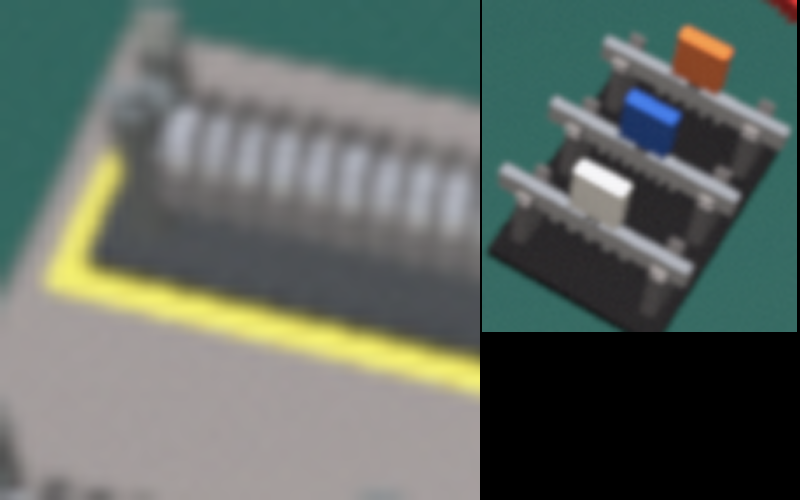

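play_rows(
  plan=[
    [0, 0, 0, 0, 0, 6.94],
    [0, 0, 0, 0, 0, 6.94],
    [0, 0, 0, 0, 0, 6.94],
    [0, 0, 0, 0, 0, 6.94],
    [0, 0, 0, 0, 0, 6.94],
    [0, 0, 0, 0, 0, 6.94],
    [0, 0, 0, 0, 0, 6.94],
    [0, 0, 0, 0, 0, 6.94],
    [0, 0, 0, 0, 0, 6.94],
    [0, 0, 0, 0, 0, 6.94],
    [0, 0, 0, 0, 0, 6.94],
  ],
  grip=4,
)

```text
clock: 2.02
tool_pos: [0.2763, 0.6158, 0.2456]
orientation: [-180.0, 0.0, -100.9]
force: [-0.3, 0.5, -0.9]
opening: 0.0405
gripper_force: 0.0
```

The crop confirms orange, blue and white upright in the rack (blue has the finest comb), with turquoise and red outside it. The spindle ridges show about 3.8 px apart.

```bash
cat >> h.py <<'E'
from scipy.spatial.transform import Rotation as R
def proj(s,p):
    M=R.from_euler('xyz',s['attitude'],degrees=True).as_matrix()
    c=(np.array(p)-s['position'])@M
    return np.array([s['fx']*c[0]/c[2]+s['cx'],s['fy']*c[1]/c[2]+s['cy']])
def need(p,yaw=None):
    """shift (cm, tool axes) and turn needed to target TCP; axes of the final (or current) yaw"""
    o=get_obs(); y0=o['orientation'][2]; y=y0 if yaw is None else yaw
    M=R.from_euler('xyz',[180,0,y],degrees=True).as_matrix()
    d=(np.array(p)-o['tool_pos'])*100
    print('shift cm in final tool axes',np.round(M.T@d,2),'norm',round(float(np.linalg.norm(d)),2),'in current',np.round(R.from_euler('xyz',[180,0,y0],degrees=True).as_matrix().T@d,2),'turn tool z',round(-(y-y0),2))
E
python3 - <<'E'
from h import *
s=snapshot('scene')
a=np.radians(9); u=np.array([-np.sin(a),np.cos(a),0]); c=np.array([.559,-.153,.053])
for k in(-.05,-.044,0,.044,.05): print(k,np.round(proj(s,c+k*u),1))
p=[proj(s,c+k*u) for k in(-.044,.044)]; print('px per mm',np.linalg.norm(p[1]-p[0])/88)
need([.505,.204,.245],-100.5)
need([.52,.1,.245],-100.5)
E
```

```text
-0.05 [245.4 232.7]
-0.044 [247.6 233.3]
0 [264.  237.6]
0.044 [280.6 242. ]
0.05 [282.8 242.6]
px per mm 0.38719460968107383
shift cm in final tool axes [ 36.32 -29.99   0.05] norm 47.1 in current [ 35.87 -30.53   0.05] turn tool z -0.86
shift cm in final tool axes [ 46.27 -33.36   0.05] norm 57.05 in current [ 45.77 -34.05   0.05] turn tool z -0.86
```

play_rows(
  plan=[
    [3.3, -2.4, 0, 0, 0, -0.4],
    [3.3, -2.4, 0, 0, 0, -0.46],
    [3.3, -2.4, 0, 0, 0, 0],
    [3.3, -2.4, 0, 0, 0, 0],
    [3.3, -2.4, 0, 0, 0, 0],
    [3.3, -2.4, 0, 0, 0, 0],
    [3.3, -2.4, 0, 0, 0, 0],
    [3.3, -2.4, 0, 0, 0, 0],
    [3.3, -2.4, 0, 0, 0, 0],
    [3.3, -2.4, 0, 0, 0, 0],
    [3.3, -2.4, 0, 0, 0, 0],
    [3.3, -2.4, 0, 0, 0, 0],
    [3.3, -2.4, 0, 0, 0, 0],
    [3.3, -2.4, 0, 0, 0, 0],
  ],
)

```text
clock: 3.23
tool_pos: [0.5299, 0.1017, 0.246]
orientation: [-180.0, 0.0, -99.4]
force: [1.1, 0.8, -0.7]
opening: 0.0399
gripper_force: 0.0
```

```bash
python3 - <<'E'
from h import *
a=save('wrist','w1.png'); print({k:np.round(v,3).tolist() for k,v in a.items() if k!='frame'})
for t in ('leaf_a','rack','seat','crest','pad'):
    print(t,[(np.round(d['position'],4).tolist(),round(d['score'],2)) for d in spot_point('wrist',t)][:6])
for p in([.559,-.153,.053],[.505,.204,.1]): print(proj(a,p))
need([.505,.204,.245],-100.5)
E
```

```text
{'fx': 335.837, 'fy': 335.837, 'cx': 312.529, 'cy': 236.054, 'position': [0.517, 0.02, 0.385], 'attitude': [162.382, 0.07, 170.541]}
leaf_a [([0.5697, 0.1927, 0.0497], 0.96), ([0.5042, 0.1976, 0.0472], 0.94), ([0.4435, 0.2161, 0.0469], 0.82), ([0.2936, 0.2216, 0.0079], 0.63)]
rack [([0.5062, 0.2023, -0.0032], 0.76)]
seat []
crest []
pad []
[224.68832393 -86.87394385]
[356.01436671 323.84341598]
shift cm in final tool axes [-9.39  4.2   0.06] norm 10.29 in current [-9.46  4.04  0.06] turn tool z 0.94
```

View pics/w1.png

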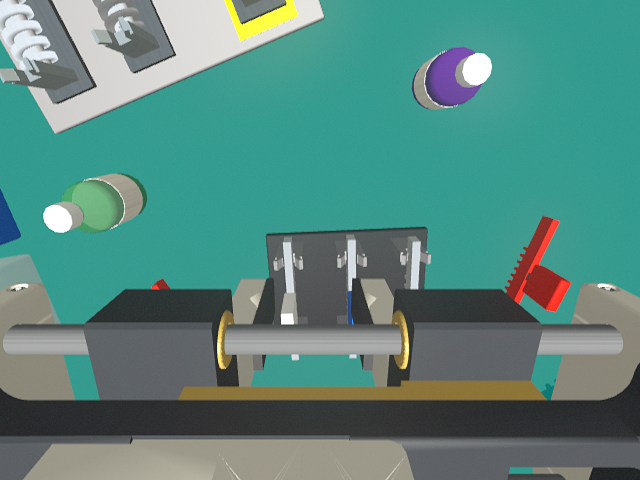

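Wrist view: the white (290,270) and blue (350,270) combs sit in the rack below the fingers, and the front stand is only just in view at the top (260,10). I'll move a little closer to the stand to read the spindle's pitch and phase.

play_rows(
  plan=[
    [2.3, -1.75, 2.4, 0, 0, 0],
    [2.3, -1.75, 2.4, 0, 0, 0],
    [2.3, -1.75, 2.4, 0, 0, 0],
    [2.3, -1.75, 2.4, 0, 0, 0],
    [0, 0, 0, 0, 0, 0],
    [0, 0, 0, 0, 0, 0],
  ],
)

```text
clock: 4.03
tool_pos: [0.5822, 0.0013, 0.1478]
orientation: [179.8, -0.1, -99.6]
force: [-0.1, 0.1, 1.4]
opening: 0.0402
gripper_force: 0.0
```

```bash
python3 - <<'E'
from h import *
a=save('wrist','w2.png'); print(np.round(a['position'],4),np.round(a['attitude'],3), np.round(get_obs()['tool_pos'],4),get_obs()['orientation'])
for t in ('seat','crest','pad','board'):
    print(t,[(np.round(d['position'],4).tolist(),round(d['score'],2)) for d in spot_point('wrist',t)][:3])
p=proj(a,[.559,-.153,.053]).astype(int); print(p)
x0,y0=max(p[0]-110,0),max(p[1]-80,0)
f=cv2.imread('pics/w2.png')[y0:y0+160,x0:x0+210]
print(x0,y0); cv2.imwrite('pics/w2c.png',cv2.resize(f,None,fx=3.7,fy=3.7,interpolation=cv2.INTER_CUBIC))
E
```

```text
[ 0.5694 -0.0803  0.2865] [ 1.62511e+02 -1.58000e-01  1.70377e+02] [0.5828 0.0021 0.1492] [ 1.79948030e+02 -3.53793993e-02 -9.95619047e+01]
seat []
crest []
pad []
board [([0.6536, -0.1329, 0.0047], 0.63)]
[308   1]
198 0
```

View pics/w2c.png

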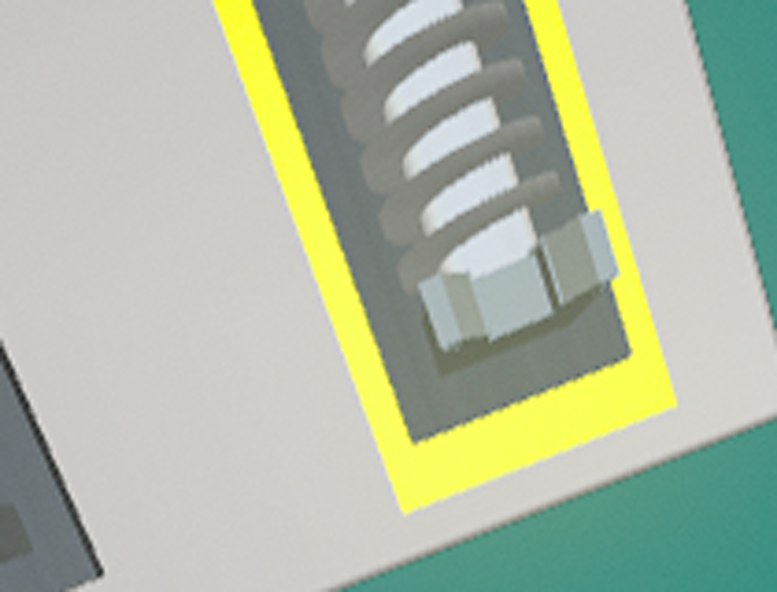

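Wrist crop: the near stand end and slot are at crop (540,290). The thread crests' right ends are at about (490,18), (510,75), (527,128) and (543,183). I'll turn that spacing into millimetres and enlarge the combs in the scene picture.

```bash
cat >> h.py <<'E'
def unproj(s,uv,z):
    M=R.from_euler('xyz',s['attitude'],degrees=True).as_matrix()
    d=M@np.array([(uv[0]-s['cx'])/s['fx'],(uv[1]-s['cy'])/s['fy'],1]); p=np.array(s['position'])
    return p+d*(z-p[2])/d[2]
E
python3 - <<'E'
from h import *
s=snapshot('wrist'); q=[(198+u/3.7,v/3.7) for u,v in((490,18),(510,75),(527,128),(543,183))]
for z in(.039,.046):
    P=np.array([unproj(s,p,z) for p in q]); print(np.round(np.linalg.norm(np.diff(P,axis=0),axis=1)*1e3,1), 'mean',np.linalg.norm(P[-1]-P[0])/3*1e3)
# yellow pad corners bottom: yaw
A=unproj(s,(198+405/3.7,512/3.7),.009);B=unproj(s,(198+675/3.7,405/3.7),.009);print('near pad edge',np.round(A,4),np.round(B,4),'yaw',np.degrees(np.arctan2(*(A-B)[[1,0]])))
# slot in near post (top of slot walls z~.076): slot between (470,305..) and (552,290)
for uv in((485,310),(553,290)): print('slot wall',np.round(unproj(s,(198+uv[0]/3.7,uv[1]/3.7),.076),4))
im=cv2.imread('pics/s1.png'); sc=snapshot('scene')
a=np.radians(-10.5);ux=np.array([np.cos(a),np.sin(a),0]);uy=np.array([-np.sin(a),np.cos(a),0]);o=np.array([.505,.202,0])
out=[]
for k in(-.065,0,.065):
    # rectify the plane of the comb: y -40..40mm, z 35..75
    yz=[(-.04,.07),(.04,.07),(.04,.036),(-.04,.036)]
    src=np.float32([proj(sc,o+k*ux+y*uy+[0,0,z]) for y,z in yz])
    H=cv2.getPerspectiveTransform(src,np.float32([(0,0),(800,0),(800,190),(0,190)]))
    out.append(cv2.warpPerspective(im,H,(800,190),flags=cv2.INTER_CUBIC))
cv2.imwrite('pics/comb.png',np.vstack(out))
E
```

```text
[9.4 8.8 9.2] mean 9.129880226987476
[9.1 8.6 9. ] mean 8.874618042487171
near pad edge [ 0.5757 -0.073   0.009 ] [ 0.5157 -0.085   0.009 ] yaw 11.275739677576185
slot wall [ 0.5567 -0.1025  0.076 ]
slot wall [ 0.5457 -0.1036  0.076 ]
```

View pics/comb.png

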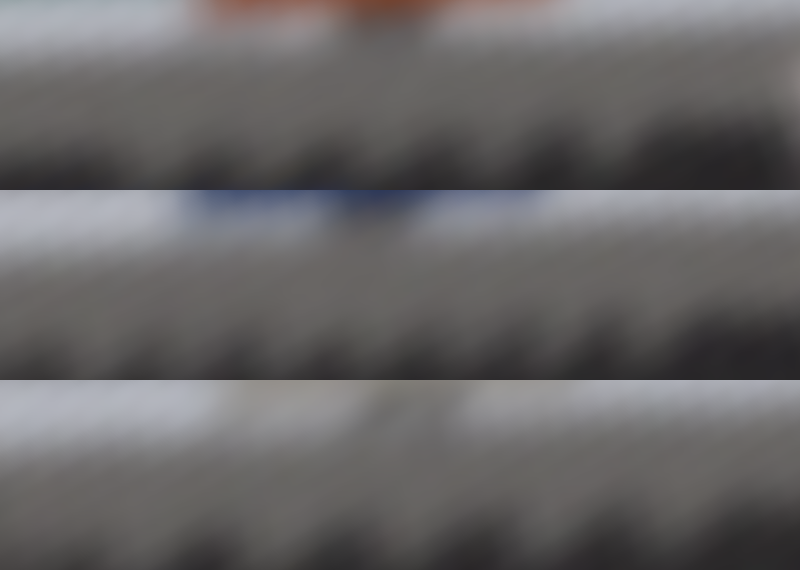

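By my own measure the spindle pitch is about 9 mm. Comb gaps come out at orange ≈ 11, blue ≈ 9 and white ≈ 13 mm, so blue goes first. One fuller look at the stand will fix its pose and groove phase.

play_rows(
  plan=[
    [3.3, 0, -1.7, 0, 0, -3],
    [3.3, 0, -1.7, 0, 0, -3],
    [1.8, 0, -1.6, 0, 0, -3.2],
    [0, 0, 0, 0, 0, 0],
    [0, 0, 0, 0, 0, 0],
  ],
)

```text
clock: 4.8
tool_pos: [0.5729, -0.0825, 0.2012]
orientation: [-179.8, 0.0, -90.5]
force: [0.4, 1.3, 0.1]
opening: 0.0399
gripper_force: 0.0
```

```bash
python3 - <<'E'
from h import *
import pickle
a=save('wrist','w3.png'); print(np.round(a['position'],4),np.round(a['attitude'],3), np.round(get_obs()['tool_pos'],4),np.round(get_obs()['orientation'],2))
pickle.dump(a,open('w3.pkl','wb'))
for t in ('seat','crest','pad','board'):
    print(t,[(np.round(d['position'],4).tolist(),round(d['score'],2)) for d in spot_point('wrist',t)][:3])
p=proj(a,[.559,-.153,.055]).astype(int); print(p)
x0,y0=max(p[0]-90,0),max(p[1]-75,0)
f=cv2.imread('pics/w3.png')[y0:y0+150,x0:x0+180]
print(x0,y0); cv2.imwrite('pics/w3c.png',cv2.resize(f,None,fx=4,fy=4,interpolation=cv2.INTER_CUBIC))
E
```

```text
[ 0.5721 -0.1654  0.3397] [162.385   0.209 179.454] [ 0.5724 -0.0819  0.2001] [-1.7992e+02  4.0000e-02 -9.0520e+01]
seat []
crest []
pad []
board [([0.6553, -0.1368, 0.0008], 0.86)]
[329 145]
239 70
```

View pics/w3c.png

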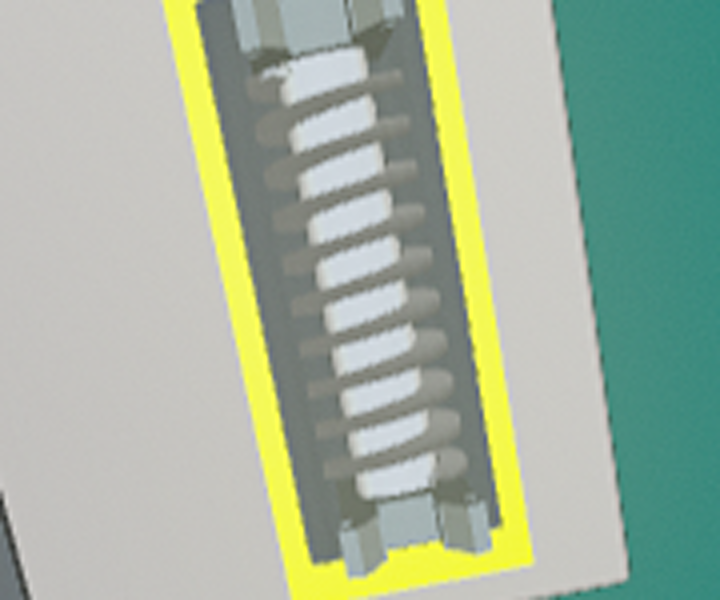

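```bash
python3 - <<'E'
from h import *
import pickle
s=pickle.load(open('w3.pkl','rb')); f=lambda u,v,z:unproj(s,(239+u/4,70+v/4),z)
W=np.array([f(u,v,.0485) for u,v in((325,75),(333,122),(341,168),(350,215),(358,262),(366,305),(374,349),(381,392),(388,434),(396,476))])
d=W[0]-W[-1]; print('yaw',np.degrees(np.arctan2(-d[0],d[1]))-180, 'pitch',np.linalg.norm(d)/9*1e3)
n,fa=f(411,498,.056),f(322,50,.056); print('near/far inner edges',n,fa,np.linalg.norm(n-fa)); c=(n+fa)/2; print('mid',c)
u=(n-fa)/np.linalg.norm(n-fa); print('yaw posts',np.degrees(np.arctan2(-u[0],u[1])))
print('white mean',W.mean(0)); print('groove s mm',np.round((W-c)@u*1e3,1))
a=[unproj(s,(239+x/4,70+y/4),.008) for x,y in((628,578),(552,0))];d=a[0]-a[1];print('board edge yaw',np.degrees(np.arctan2(-d[0],d[1])))
need([.505,.2,.245],-100.5)
E
```

```text
yaw -349.2809047383051 pitch 9.1083137195491
near/far inner edges [ 0.54870555 -0.11234141  0.056     ] [ 0.56738767 -0.20001066  0.056     ] 0.08963770612933614
mid [ 0.55804661 -0.15617604  0.056     ]
yaw posts 12.029661643921953
white mean [ 0.55910089 -0.15624276  0.0485    ]
groove s mm [-41.1 -32.2 -23.3 -14.1  -4.6   4.2  13.4  22.5  31.6  40.9]
board edge yaw 10.925973423549143
shift cm in final tool axes [-26.44  11.73  -4.61] norm 29.29 in current [-28.08   6.92  -4.61] turn tool z 10.09
```

Pitch is 9.1 mm, stand yaw about 10.8°, seat about (0.5585, −0.1555). Grooves lie at ±4.5 mm from the middle. Now over to blue.

play_rows(
  plan=[
    [-3.3, 1.0, 0, 0, 0, 5],
    [-3.3, 1.2, 0, 0, 0, 5],
    [-3.3, 1.47, 0.5, 0, 0, 0],
    [-3.3, 1.47, 0.7, 0, 0, 0],
    [-3.3, 1.47, 0.7, 0, 0, 0],
    [-3.3, 1.47, 0.7, 0, 0, 0],
    [-3.3, 1.47, 0.7, 0, 0, 0],
    [-3.3, 1.47, 0.7, 0, 0, 0],
    [0, 0, 0, 0, 0, 0],
    [0, 0, 0, 0, 0, 0],
  ],
)

```text
clock: 5.88
tool_pos: [0.502, 0.1978, 0.1586]
orientation: [179.9, -0.1, -100.2]
force: [1.0, -0.8, -0.1]
opening: 0.0401
gripper_force: 0.0
```

```bash
python3 - <<'E'
from h import *
a=save('wrist','w4.png'); print(np.round(get_obs()['tool_pos'],4),np.round(get_obs()['orientation'],2))
print([(np.round(d['position'],4).tolist(),round(d['score'],2)) for d in spot_point('wrist','leaf_a')][:5])
print([(np.round(d['position'],4).tolist(),round(d['score'],2)) for d in spot_point('wrist','rack')][:5])
need([.505,.199,.096],-100.5)
E
```

```text
[0.5023 0.1967 0.1589] [ 1.7995e+02 -7.0000e-02 -1.0030e+02]
[([0.2947, 0.2204, 0.0089], 0.95), ([0.5679, 0.1951, 0.0497], 0.92), ([0.4447, 0.2145, 0.0467], 0.85), ([0.7125, 0.2291, 0.0038], 0.84), ([0.5034, 0.2003, 0.0485], 0.79)]
[([0.5044, 0.2006, -0.0021], 0.68)]
shift cm in final tool axes [-0.39 -0.14  6.34] norm 6.35 in current [-0.39 -0.14  6.34] turn tool z 0.06
```

View pics/w4.png

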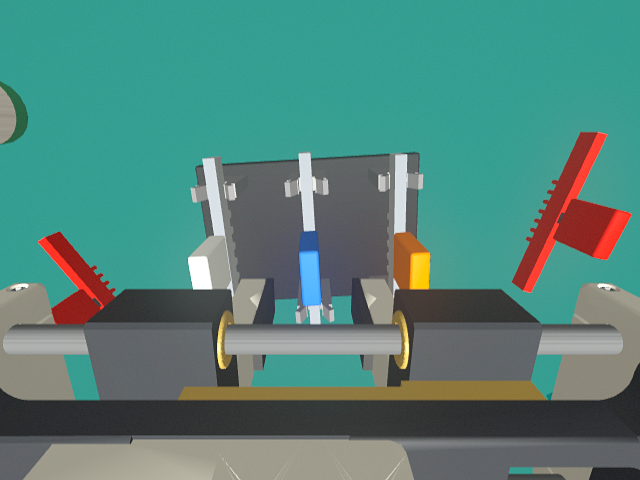

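Blue (310,270) is centred between the fingers, with white (208,265) to its left and orange (410,260) to its right. I'll get the plate's ends for its centre and yaw.

```bash
python3 - <<'E'
from h import *
s=snapshot('wrist')
E1=unproj(s,(305,153),.066);E2=unproj(s,(315,324),.066);d=E2-E1;c=(E1+E2)/2
print(E1,E2,np.linalg.norm(d),c,'yaw',np.degrees(np.arctan2(-d[0],d[1])))
g=[unproj(s,p,.116) for p in((301,233),(318,233),(303,306),(321,305))]; print('grip top',np.round(g,4),np.mean(g,0))
need([c[0],c[1],.096],-100.5)
E
```

```text
[0.49623819 0.12769972 0.066     ] [0.5131902  0.25820783 0.066     ] 0.13160447382287974 [0.5047142  0.19295378 0.066     ] yaw -7.400850193699704
grip top [[0.5051 0.1677 0.116 ]
 [0.4956 0.1694 0.116 ]
 [0.5128 0.2135 0.116 ]
 [0.5019 0.2148 0.116 ]] [0.503868   0.19133786 0.116     ]
shift cm in final tool axes [ 0.18 -0.2   6.35] norm 6.36 in current [ 0.18 -0.2   6.35] turn tool z 0.02
```

play_rows(
  plan=[
    [-0.1, -0.15, 2, 0, 0, -0.8],
    [0, 0, 2, 0, 0, 0],
    [0, 0, 1.5, 0, 0, 0],
    [0, 0, 0.8, 0, 0, 0],
    [0, 0, 0, 0, 0, 0],
  ],
)

```text
clock: 6.5
tool_pos: [0.5041, 0.1949, 0.095]
orientation: [179.9, -0.1, -99.7]
force: [-0.3, 0.6, 1.3]
opening: 0.0402
gripper_force: 0.0
```

play_rows(
  plan=[
    [0, 0, 0, 0, 0, 0],
    [0, 0, 0, 0, 0, 0],
    [0, 0, 0, 0, 0, 0],
    [0, 0, 0, 0, 0, 0],
    [0, 0, 0, 0, 0, 0],
    [0, 0, 0, 0, 0, 0],
  ],
  grip=0.6,
)

```text
clock: 7.0
tool_pos: [0.5046, 0.1967, 0.097]
orientation: [-180.0, 0.0, -99.6]
force: [-2.8, 2.0, 2.9]
opening: 0.0119
gripper_force: 29.7
```

play_rows(
  plan=[
    [0, 0, -1, 0, 0, 0],
    [0, 0, -2, 0, 0, 0],
    [0, 0, -2.5, 0, 0, 0],
    [0, 0, -1.5, 0, 0, -6.8],
    [0, 0, 0, 0, 0, -6.8],
    [0, 0, 0, 0, 0, -6.8],
    [2, 0, 0, 0, 0, 0],
    [3.5, 0.1, 0, 0, 0, 0],
    [3.5, 0.1, 0, 0, 0, 0],
    [3.5, 0.1, 0, 0, 0, 0],
    [3.5, 0.1, 0, 0, 0, 0],
    [3.5, 0.1, 0, 0, 0, 0],
    [3.5, 0.1, 0, 0, 0, 0],
    [3.5, 0.2, 0, 0, 0, 0],
    [3.5, 0.2, 0, 0, 0, 0],
    [3.5, 0.2, 0, 0, 0, 0],
    [1.7, 0.2, 0, 0, 0, 0],
    [0, 0, 0, 0, 0, 0],
    [0, 0, 0, 0, 0, 0],
  ],
)

```text
clock: 8.58
tool_pos: [0.5563, -0.1532, 0.1668]
orientation: [180.0, 0.0, -79.4]
force: [0.1, 0.9, -1.5]
opening: 0.0124
gripper_force: 29.9
```

```bash
python3 - <<'E'
from h import *
o=get_obs(); print(o['tool_pos'],o['orientation'],o['force'],o['opening'])
a=save('wrist','w5.png'); print([(np.round(d['position'],4).tolist(),round(d['score'],2)) for d in spot_point('wrist','leaf_a')][:3])
save('side','d2.png'); print([(np.round(d['position'],4).tolist(),round(d['score'],2)) for d in spot_point('side','leaf_a') if d['position'][1]<0],[(np.round(d['position'],4).tolist(),round(d['score'],2)) for d in spot_point('side','seat')][:1])
need([.5577,-.1512,.112],-79.2)
E
```

```text
[ 0.55634327 -0.153182    0.16681119] [ 1.79984442e+02  1.31543946e-04 -7.93906193e+01] [ 0.13321446  0.88254401 -1.49607682] 0.012416051078503779
[([0.5551, -0.1487, 0.1155], 0.89)]
[([0.3822, -0.4496, -0.0035], 0.25)] [([0.5584, -0.1541, 0.0514], 0.88)]
shift cm in final tool axes [ 0.03 -0.09  5.49] norm 5.49 in current [ 0.03 -0.09  5.49] turn tool z 0.03
```

play_rows(
  plan=[
    [0, -0.1, 1.5, 0, 0, 0],
    [0, 0, 1.8, 0, 0, 0],
    [0, 0, 1.2, 0, 0, 0],
    [0, 0, 0.5, 0, 0, 0],
    [0, 0, 0.2, 0, 0, 0],
    [0, 0, 0.2, 0, 0, 0],
    [0, 0, 0.1, 0, 0, 0],
    [0, 0, 0, 0, 0, 0],
    [0, 0, 0, 0, 0, 0],
  ],
)

```text
clock: 9.58
tool_pos: [0.558, -0.1518, 0.1122]
orientation: [-179.9, -0.0, -79.2]
force: [-0.1, 0.3, -1.5]
opening: 0.0117
gripper_force: 29.9
```

play_rows(
  plan=[
    [0, 0, 0.2, 0, 0, 0],
    [0, 0, 0.2, 0, 0, 0],
    [0, 0, 0, 0, 0, 0],
    [0, 0, 0, 0, 0, 0],
  ],
)

```text
clock: 9.92
tool_pos: [0.5582, -0.1519, 0.1083]
orientation: [-179.9, -0.0, -79.2]
force: [-0.0, 0.1, 5.4]
opening: 0.012
gripper_force: 29.9
```

play_rows(
  plan=[
    [0.1, 0, 0, 0, 0, 0],
    [0.1, 0, 0, 0, 0, 0],
    [0, 0, 0, 0, 0, 0],
  ],
)

```text
clock: 10.17
tool_pos: [0.5577, -0.1539, 0.1073]
orientation: [180.0, 0.0, -79.3]
force: [-1.0, -0.3, -1.3]
opening: 0.0118
gripper_force: 29.9
```

Force fell from 5.4 to −1.3 N, so the teeth have dropped in. Now I'll follow it down to check that it is home.

play_rows(
  plan=[
    [0, 0, 0.15, 0, 0, 0],
    [0, 0, 0.15, 0, 0, 0],
    [0, 0, 0, 0, 0, 0],
    [0, 0, 0, 0, 0, 0],
  ],
)

```text
clock: 10.5
tool_pos: [0.5577, -0.1538, 0.1045]
orientation: [180.0, 0.0, -79.2]
force: [-1.4, 0.6, 3.0]
opening: 0.0119
gripper_force: 29.9
```

play_rows(
  plan=[
    [0, 0, 0.1, 0, 0, 0],
    [0, 0, 0.05, 0, 0, 0],
    [0, 0, 0, 0, 0, 0],
    [0, 0, 0, 0, 0, 0],
  ],
)

```text
clock: 10.83
tool_pos: [0.5577, -0.1538, 0.1031]
orientation: [180.0, 0.0, -79.2]
force: [-2.3, 0.0, 4.5]
opening: 0.0117
gripper_force: 29.9
```

It sits 6 mm below the crest contact height with the spring pushing back normally, so it is fully home. I'll ease off, open and back away upward.

play_rows(
  plan=[
    [0, 0, -0.1, 0, 0, 0],
    [0, 0, 0, 0, 0, 0],
  ],
)

```text
clock: 11.0
tool_pos: [0.5579, -0.1538, 0.1042]
orientation: [180.0, -0.0, -79.2]
force: [-3.2, -0.7, 3.2]
opening: 0.0121
gripper_force: 29.9
```

play_rows(
  plan=[
    [0, 0, 0, 0, 0, 0],
    [0, 0, 0, 0, 0, 0],
    [0, 0, 0, 0, 0, 0],
    [0, 0, 0, 0, 0, 0],
    [0, 0, 0, 0, 0, 0],
    [0, 0, 0, 0, 0, 0],
    [0, 0, -1, 0, 0, 0],
    [0, 0, -2.5, 0, 0, 0],
    [0, 0, -3, 0, 0, 0],
    [-3, 0, -2, 0, 0, 0],
    [-3.5, 0, 0, 0, 0, 0],
    [-3.5, 0, 0, 0, 0, 0],
    [0, 0, 0, 0, 0, 0],
    [0, 0, 0, 0, 0, 0],
  ],
  grip=4,
)

```text
clock: 12.17
tool_pos: [0.5394, -0.054, 0.1903]
orientation: [-179.9, 0.0, -79.1]
force: [1.0, -0.4, 0.5]
opening: 0.0399
gripper_force: 0.0
```

```bash
python3 - <<'E'
from h import *
a=save('wrist','w6.png'); o=get_obs(); print(o['tool_pos'],o['force'],o['opening'])
for c in('wrist','side','scene'):
    if c!='wrist': save(c,c+'9.png')
    print(c,[(np.round(d['position'],4).tolist(),round(d['score'],2)) for d in spot_point(c,'leaf_a')][:7])
p=proj(a,[.558,-.154,.09]).astype(int);print(p)
f=cv2.imread('pics/w6.png'); x0,y0=max(p[0]-120,0),max(p[1]-90,0)
d=cv2.imread('pics/side9.png'); q=proj(snapshot('side'),[.558,-.154,.07]).astype(int)
A=cv2.resize(f[y0:y0+180,x0:x0+140],(420,540)); B=cv2.resize(d[q[1]-45:q[1]+45,q[0]-30:q[0]+30],(360,540),interpolation=cv2.INTER_CUBIC)
cv2.imwrite('pics/fin.png',np.hstack([A,B]))
E
```

```text
[ 0.53947408 -0.05487568  0.19002022] [ 0.13577978 -0.78495293  0.25482371] 0.039769984121819396
wrist [([0.558, -0.1514, 0.057], 0.92)]
side [([0.2267, 0.3995, 0.0108], 0.84), ([0.5593, -0.1502, 0.0555], 0.76), ([0.7103, 0.2309, 0.0081], 0.76), ([0.5688, 0.193, 0.0437], 0.62), ([0.2933, 0.225, 0.008], 0.57), ([0.4394, 0.2091, 0.0505], 0.42), ([0.741, 0.0567, 0.0009], 0.35)]
scene [([0.2916, 0.2253, 0.0072], 0.97), ([0.568, 0.1935, 0.0515], 0.76), ([0.7073, 0.2326, 0.0055], 0.76), ([0.5582, -0.1493, 0.0578], 0.69), ([0.2283, 0.4016, 0.0108], 0.65), ([0.4403, 0.2181, 0.0499], 0.62)]
[314  99]
```

View pics/fin.png

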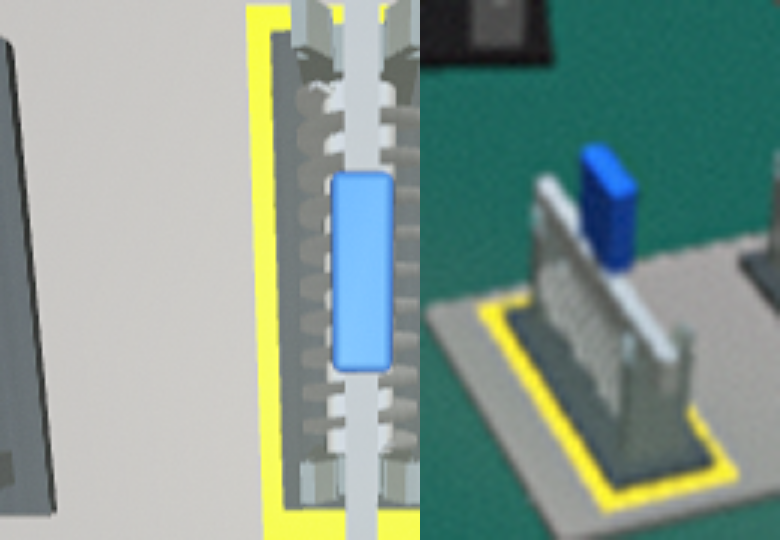

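The final view shows the blue leaf (crop (360,270)) in line and down in both slots, with networks putting it at z ≈ 0.057. Orange and white are still in the rack and the gripper is clear.

```bash
python3 -c "
from plant import *
print(close_job())"
```

```text
the job is handed in; nothing more can be done
None
```

I seated and released the blue leaf (leaf_a, 9 mm pitch) fully home on the front spindle and handed the job in at about 12 s; it dropped in by feel under about 5 N and came to rest 6 mm below the crests, but I never put orange (≈ 11 mm) or white (≈ 13 mm) on the spindle, ruling them out from camera measurements and leaving them untouched in the rack.

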